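# Nudge the punnet carrier home in the tray sealer

### The arm

A 6-joint arm with a two-finger parallel gripper is mounted at the origin on the work surface. World frame = base frame: x ahead of the robot, y to its left, z up, the work surface at z = 0. Lengths are in m, angles in rad, forces in N, time in s.
With the tool pointing down it reaches from about 0.3 to 0.875 m from the base axis. Payload 6.4 kg.
Tool frame: the origin (TCP) lies midway between the tips of the shut fingers; the grasp point (between the pads) lies ctrl.grip_depth behind it (ctrl.grip_depth is the distance from the TCP to the grasp point, in m); x points along the fingers, y is the direction in which the jaws open and shut, and the axes are right-handed (so a half turn about x gives the same grasp; the last joint's range is limited). The gripper opens to 85 mm and grips with 20 to 120 N. Pads are 22 mm wide; open, the fingers measure 114 mm over their backs; the gripper's body (76 mm by 85 mm) begins 54 mm behind the grasp point. The pads swing forward as they close: fully open they stand 13 mm farther back than shut.
Start: joints at [-1.4, 0.181, 1.607, -0, 1.354, -0.206], TCP at [0.212, -0.535, 0.231] pointing down, gripper open.
Joint ranges: [-2.99, 2.99], [-0.89, 2.07], [0.3, 2.58], [-1.14, 4.28], [0, 2.63], [-3.12, 3.12]. Speed limits (rad/s): [2.57, 2.57, 3.01, 3.14, 3.14, 3.14].

### API

Orientations are given as a unit quaternion [w, x, y, z].
In Python, from bench import ctrl gives the robot as it stands.
- The arm moves only by the tool carry_out, never from a script. Its argument "motion" is one flat list of numbers, 7 for each row, row after row: the turn, a rotation vector about the tool's x, y, z in degrees, then the shift along the tool's x, y, z in m, then the gripper's target within -1 to 1 (shut at 1, half-way at 0, fully open at -1). A call has 1 to 10 rows; each row shifts and turns the pose as measured when the row begins, along the tool's axes as they then stand; what a row does not reach is not made up. A row lasts 1/10 s, in which the tool goes at most 50 mm and 8.59 degrees, less where a joint would pass 70% of its speed; a pose out of reach is approached as far as the arm can. A call with a gripper value outside its range is refused whole. The fingers move at their own pace and stop on an object; the grip force is fixed at half the most. Time passes only in rows, so rows that do not move let the fingers close. It gives the time, the measured TCP pose, the force and the opening at its end, in the units of the state.
- ctrl.get_obs(): the state, without advancing time (a new reading comes with each control period).
- ctrl.camera(name): name is "side" or "top" or "wrist"; returns the picture (400x640x3 uint8, blue, green, red); there is no depth.
- ctrl.camera_params(name): a dict with "mtx" (3x3 intrinsics, pixels), "pose" (4x4, takes a point from camera to world coordinates); the wrist camera has in their place "hand_eye" (4x4, takes a point from camera to tool coordinates, whose origin is the TCP and whose axes are the tool frame's). Camera axes: x right, y down, z forward; pixel columns grow to the right and rows downward; lengths in m; the calibration is good to about 2 mm. The wrist camera is an equidistant fisheye: a pixel r from the principal point sees the ray r / f radians off the axis. A picture is of the moment at which its call begins: read the wrist's pose just before it. camera_params takes no time and is no camera call.
- ctrl.hand_in(): hands the job in, once; it reports no verdict.
Trained networks look in the newest picture that a camera, given by its name, has taken for a name from the list of things; names that differ only in an ending like _2 or _b are one class to them, and where a whole thing is asked for, a point or a joint stands for the part that bears it (a point fixed in the world has none). Each returns a list of dicts, best first, with "conf" (0 to 1); they miss things now and then, are a little off and sometimes report something else, mostly with a low value. They report only what shows in the picture. A call takes as long as a camera call. They do not tell look-alikes from the thing itself.
- ctrl.boxes_of(camera, thing): "point" ([x, y, z] in m, in the coordinates of the camera as it stood for that picture, good to about 4 mm: the middle of the surface that is visible of it).
- ctrl.trace(camera, thing): "pixels" (400x640 bool, what is visible of it).
- ctrl.landmark_of(camera, thing): "point" ([x, y, z] in m, in the coordinates of the camera as it stood for that picture, good to about 4 mm: a listed point, or the origin of a listed thing).
The state is a dict: "time_s": time; "q": joint angles; "dq": joint speeds; "joint_efforts": joint torques, N m; "eef_pos": TCP position; "eef_rot": TCP orientation; "wrist_force": force on the tool from outside, world axes, zero at the start; "torque": the same for the moment, N m; "opening": opening from 0.0 (shut) to 1.0 (fully open).
Only numpy, scipy, OpenCV 4.12 (cv2) and the standard library are available. Lean on these libraries where they do the work, as an engineer would, in place of code of your own. Each camera call takes 0.05 s, during which the arm holds its last target. There are 200 camera calls.

### The job

Take the green push stick from its steel tray and use its rubber foot to nudge the orange-ended punnet carrier along its guides into the tray sealer, in small gentle pushes, until it sits fully home against the stop hidden inside; feel for the stop, never shove hard or fast, and keep the gripper itself off the carrier. Then lay the stick flat back in its steel tray with the carrier left home, and leave everything else on the bench where it is.

Things in the scene. Friction and masses are not known exactly. Their poses are not given: they have to be found in the camera images.
- sealer: Fixed white tray sealer: 280 mm deep and wide, 280 high with film roll; bed runs out 240 mm before its mouth (150 wide, 110 high). Origin: table level, mid-mouth; x points level into it, the push direction; z up. Bed top 10 mm above table; rails 12 mm wide, 14 high, 123 mm apart. Inside, unseen: a rigid fixed central stop, 30 mm wide, its face 85 to 140 mm behind the mouth, set anew each time.
- carrier: Loose carrier, 0.4-0.85 kg, 200 x 120 mm, blue punnet of mushrooms fixed on it (75 mm high). Slides on the bed with 2-6 N of friction, 1.5 mm play to each rail. Origin: centre of underside; x towards the machine; nose 100 mm ahead. Starts between the rails, nose within 20 mm of the mouth; home, 60-115 mm still stick out. A push over 20 N or sliding over 0.12 m/s spoils it.
- carrier_push (a point): Middle of the outer face of the carrier's orange end plate, the face to push on: 100 mm wide, from 0 to 55 mm above the carrier's underside, this point 27.5 mm above the underside and 100 mm behind the carrier's origin. Same axes as the carrier.
- stick_grip (a point): Centre of the push stick's green handle, half-way up: the handle is 110 mm long (x), 26 mm wide (y), 34 mm high (z). Loose, 160 g in all, lying flat in the tray. x points along the stick from the handle to the rubber foot, z up.
- stick_tip (a point): Middle of the end face of the stick's black rubber foot, 150 mm ahead of stick_grip at the same height. The foot is 15 mm thick, 50 mm wide, 33 mm high, on a 14 mm square shaft, and sprung: it gives way along the stick's x by 0.5 mm per newton, at most 10 mm, and springs back. Same axes as stick_grip.
- push_stick: The push stick as a whole; origin on its underside below stick_grip (17 mm lower). Same axes.
- tool_tray: Shallow open steel tray, 340 mm (x) by 150 mm (y), 18 mm high, 4 mm walls and floor. Origin: centre of its underside on the table. Fixed. The stick starts in it with its foot towards the tray's +x end.
- full_punnet: Bystander: loose blue punnet of mushrooms, 130 x 100 x 45 mm (mushrooms to 50 mm). Origin: centre of its underside.
- empty_punnet: Bystander: loose empty blue punnet, 130 x 100 x 45 mm. Origin: centre of its underside.
- sanitiser: Bystander: loose white bottle with blue cap, 64 mm across, 170 mm high. Origin: centre of its underside.
- brush: Bystander: loose hand brush lying on the table. Origin: on its underside.
- grow_block: Bystander: loose bagged round grow block with two mushrooms on it, 120 mm across, about 170 mm high. Origin: centre of its underside.
- jar: Bystander: loose amber jar, 70 mm across, 90 mm high. Origin: centre of its underside.
There are look-alikes about, which are no part of the job. Leave any red look-alike of the push_stick alone. Of the things that look like the carrier, the larger one is meant.

How it is judged:
On the way, in this order (a step that is already met when the one before it is completed fails the run):
1. the push stick is lifted out of its tray (z of stick_grip in the frame of tool_tray above 0.04 m), for 0.2 s.
2. the carrier sits home against the hidden stop (gap under 2 mm; backstop_c0 is the middle of the stop, 10 mm behind its face) (x of backstop_c0 in the frame of carrier below 0.112 m and y of carrier_push in the frame of sealer between -0.01 and 0.01 m and angle between carrier's own z axis and vertical below 0.05 rad), for 0.2 s.
At the end, for the whole second after the job is handed in: The carrier lies flat between the guide rails with its nose within 2 mm of the hidden stop, at rest, and the push stick lies flat and still inside its steel tray, let go (all of step 2 and linear speed of each of carrier, push_stick below 0.01 m/s and x of stick_grip in the frame of tool_tray between -0.12 and 0.12 m and y of stick_grip in the frame of tool_tray between -0.06 and 0.06 m and x of stick_tip in the frame of tool_tray between -0.17 and 0.17 m and y of stick_tip in the frame of tool_tray between -0.07 and 0.07 m and z of each of stick_grip, stick_tip in the frame of tool_tray below 0.027 m); the robot touches nothing.
It fails at once if the stick presses the carrier with more than 20 N (contact force between push_stick and carrier above 20 N).
It fails at once if the carrier slides faster than 0.12 m/s (linear speed of carrier above 0.12 m/s).
It fails at once if the gripper or arm touches the carrier (contact force between any of the fingers, the arm and carrier above 0.5 N).
It fails at once if a bystander is moved by more than 25 mm (distance of any of full_punnet, empty_punnet, sanitiser, brush, grow_block, jar from where it was at the start of the episode above 0.025 m).
It also fails if it takes over 72 s, if anything falls off the work surface, if the arm or the gripper's body presses on something with over 40 N, if the wrist force passes 120 N, or if a joint passes its speed limit or range.

## Working session

There is one attempt and no reset: what is moved stays moved. The work goes in short steps, Python scripts to look and compute and a tool call to move; the robot and the scene stay as the last step left them, time stands still between calls to the robot, and variables do not carry over. Pictures are saved under pics/ and viewed, about 8 in all and at most 12, crops included, and the job is handed in when it is done.

Besides the shell and the picture viewer there is one more tool, called after ">>>" as a command line: name --argument value ..., lists and objects as JSON in quotes. carry_out: Moves the arm, as the interface text tells. Its arguments: {"type":"object","properties":{"motion":{"type":"array"}},"required":["motion"]}

```bash
mkdir -p pics; ls
cat > h.py <<'E'
import numpy as np, cv2
from bench import ctrl
def w(cam,p):
    P=np.array(ctrl.camera_params(cam)["pose"]); return (P@np.r_[p,1])[:3]
E
python3 - <<'E'
from h import *
for c in ("top","side"):
    cv2.imwrite(f"pics/{c}0.png",ctrl.camera(c))
    for t in ("stick_grip","stick_tip","carrier","carrier_push","sealer","tool_tray","push_stick"):
        for d in ctrl.landmark_of(c,t): print(c,t,round(d["conf"],2),np.round(w(c,d["point"]),4))
o=ctrl.get_obs();print(o["time_s"],o["eef_pos"],o["eef_rot"],o["opening"],ctrl.grip_depth)
E
```

```text
pics
top stick_grip 0.78 [0.4758 0.2932 0.018 ]
top stick_grip 0.73 [0.2263 0.3301 0.0157]
top stick_tip 0.57 [0.0893 0.2619 0.0143]
top stick_tip 0.46 [0.6287 0.2753 0.0225]
top carrier 0.61 [ 0.5817 -0.1273  0.0111]
top carrier 0.56 [ 0.3339  0.0643 -0.0013]
top carrier 0.41 [ 0.5686 -0.2041 -0.0017]
top carrier_push 0.75 [ 0.6052 -0.024   0.0411]
top carrier_push 0.69 [0.4024 0.1224 0.0195]
top sealer 0.64 [ 0.5677 -0.2057 -0.0037]
top sealer 0.46 [0.6271 0.2782 0.0204]
top tool_tray 0.63 [0.4922 0.2842 0.    ]
top push_stick 0.77 [ 0.2277  0.3329 -0.0026]
top push_stick 0.67 [0.4779 0.2953 0.005 ]
top push_stick 0.62 [ 0.6052 -0.0255  0.038 ]
side stick_grip 0.9 [0.4721 0.2951 0.019 ]
side stick_grip 0.82 [0.224  0.3305 0.0189]
side stick_tip 0.83 [0.6277 0.2737 0.024 ]
side stick_tip 0.6 [0.0918 0.2615 0.0198]
side stick_tip 0.6 [ 0.5785 -0.1263  0.0099]
side carrier 0.61 [ 0.579  -0.1249  0.011 ]
side carrier 0.6 [ 0.3352  0.0707 -0.0029]
side carrier 0.55 [ 0.5668 -0.2041  0.0037]
side carrier_push 0.92 [ 0.5992 -0.0245  0.0388]
side carrier_push 0.9 [0.3968 0.1198 0.0193]
side sealer 0.77 [ 0.563  -0.2033  0.0028]
side tool_tray 0.63 [ 0.4893  0.2884 -0.001 ]
side push_stick 0.93 [ 0.2224  0.3314 -0.0015]
side push_stick 0.85 [0.4748 0.2926 0.0034]
0.8 [ 0.21159788 -0.53467754  0.23131445] [ 0.1324476   0.69459805  0.13241861 -0.69459088] 0.9996297010355939 0.0187
```

View pics/top0.png

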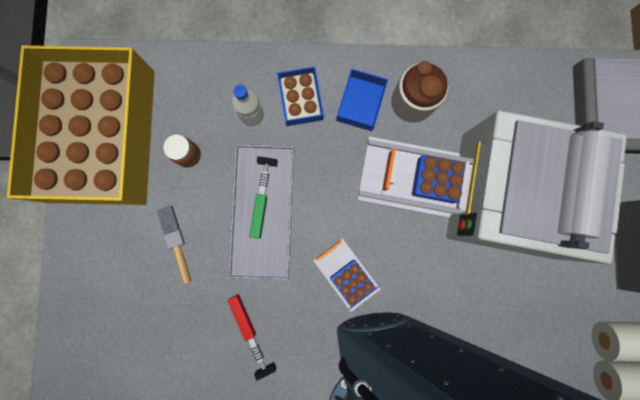

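View pics/side0.png

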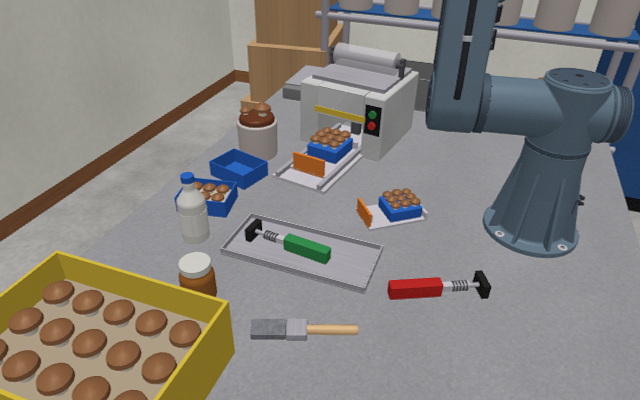

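Candidates: green stick (260,205) vs red stick (248,335), and the task wants green. Large carrier on the bed (425,175) vs small carrier on the table (345,275), and the task wants the larger one, which sits between the rails at the sealer. I'll confirm both in one crop and work out the plan.

```bash
cat >> h.py <<'E'
from scipy.spatial.transform import Rotation as R
def px(cam,u,v,z):
    c=ctrl.camera_params(cam);P=np.array(c["pose"]);d=P[:3,:3]@np.linalg.inv(c["mtx"])@[u,v,1];return P[:3,3]+d*(z-P[2,3])/d[2]
def rot(q): return R.from_quat(np.r_[q[1:],q[0]])
def down(yaw):  # tool x down, tool y at heading yaw(deg)
    a=np.radians(yaw);y=np.array([np.cos(a),np.sin(a),0]);x=np.array([0,0,-1.]);return R.from_matrix(np.c_[x,y,np.cross(x,y)])
def state():
    o=ctrl.get_obs();r=rot(o["eef_rot"]);m=r.as_matrix()
    print("t",round(o["time_s"],2),"pos",np.round(o["eef_pos"],4),"yaw_y",round(np.degrees(np.arctan2(m[1,1],m[0,1])),2),"xdown",np.round(m[:,0],3),"F",np.round(o["wrist_force"],2),"open",round(o["opening"],3),"q",np.round(o["q"],3))
    return np.array(o["eef_pos"]),r
def plan(wps,g,step=.05,deg=8.4):  # wps: list of (pos,yaw) -> rows
    p,r=state();out=[]
    for tp,ty in wps:
        tp=np.array(tp);T=down(ty)
        n=int(np.ceil(max(np.linalg.norm(tp-p)/step,np.degrees((r.inv()*T).magnitude())/deg,1)))
        for k in range(n):
            m=n-k
            rv=np.round(np.degrees((r.inv()*T).as_rotvec())/m,1);d=np.round(r.inv().apply(tp-p)/m,4)
            out.append([*rv,*d,g]);p=p+r.apply(d);r=r*R.from_rotvec(np.radians(rv))
    for i in range(0,len(out),10): print([float(x)+0 for row in out[i:i+10] for x in row])
E
python3 - <<'E'
from h import *
im=cv2.imread("pics/top0.png")
cv2.imwrite("pics/crop.png",cv2.resize(im[120:320,220:500],None,fx=2.8,fy=2.8,interpolation=cv2.INTER_CUBIC))
state()
for t in("tool_tray","stick_grip"):
  ctrl.camera("top")
  d=ctrl.trace("top",t)
  for e in d[:2]:
    ys,xs=np.nonzero(e["pixels"]);rc=cv2.boxPoints(cv2.minAreaRect(np.c_[xs,ys].astype(np.float32)))
    print(t,e["conf"],[np.round(px("top",*q,.018)[:2],3).tolist() for q in rc])
E
```

```text
t 0.8 pos [ 0.2116 -0.5347  0.2313] yaw_y -68.41 xdown [ 0. -0. -1.] F [-0.11  0.34  0.39] open 1.0 q [-1.4    0.181  1.607  0.     1.354 -0.206]
tool_tray 0.63 [[0.321, 0.368], [0.661, 0.368], [0.658, 0.211], [0.318, 0.216]]
stick_grip 0.92 [[0.27, 0.369], [0.29, 0.315], [0.095, 0.237], [0.075, 0.29]]
stick_grip 0.57 [[0.422, 0.32], [0.631, 0.306], [0.626, 0.251], [0.417, 0.265]]
```

View pics/crop.png

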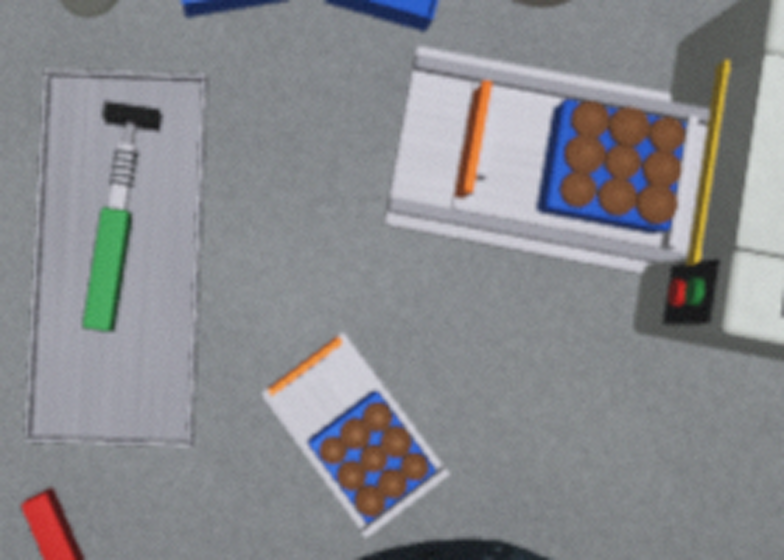

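The crop confirms it: the green stick lies in the steel tray (crop 107,269), the large carrier's orange plate is at crop (475,140) between the rails, and the small decoy is at (355,440). Next I move to hover over the stick.

Run:
```python
from h import *
f=lambda u,v:px("top",u/2.8+220,v/2.8+120,.024)
for a,b in(((413,70),(690,122)),((388,212),(680,262)),((418,48),(668,95))):
    A,B=f(*a),f(*b);print(np.round(A,3),np.round(B,3),np.degrees(np.arctan2(*(B-A)[1::-1])))
plan([((.22,-.40,.28),-55),((.26,-.2,.28),-20),((.32,0,.28),25),((.40,.2,.25),70),((.474,.294,.16),82.8)],-1.0)
```

```text
[0.665 0.02  0.024] [ 0.621 -0.234  0.024] -99.72505955530298
[0.533 0.042 0.024] [ 0.493 -0.223  0.024] -98.6743661651347
[0.685 0.015 0.024] [ 0.646 -0.215  0.024] -99.76073313021087
t 1.0 pos [ 0.2116 -0.5347  0.2313] yaw_y -68.41 xdown [-0. -0. -1.] F [-0.58  0.15 -0.2 ] open 0.998 q [-1.4    0.181  1.607 -0.     1.354 -0.206]
[-4.5, 0.0, 0.0, -0.0162, -0.0407, -0.0191, -1.0, -4.5, 0.0, 0.0, -0.0163, -0.0391, -0.0223, -1.0, -4.4, 0.0, 0.0, -0.0162, -0.0372, -0.0253, -1.0, -7.0, 0.0, 0.0, 0.0, -0.0282, -0.0295, -1.0, -7.0, 0.0, 0.0, 0.0, -0.0244, -0.0327, -1.0, -7.0, 0.0, 0.0, 0.0, -0.0202, -0.0354, -1.0, -7.0, 0.0, 0.0, 0.0, -0.0157, -0.0376, -1.0, -7.0, 0.0, 0.0, 0.0, -0.0111, -0.0393, -1.0, -7.5, 0.0, 0.0, 0.0, -0.002, -0.0347, -1.0, -7.5, 0.0, 0.0, 0.0, 0.0025, -0.0347, -1.0]
[-7.5, 0.0, 0.0, 0.0, 0.0071, -0.0341, -1.0, -7.5, 0.0, 0.0, 0.0, 0.0114, -0.0329, -1.0, -7.5, 0.0, 0.0, 0.0, 0.0156, -0.0311, -1.0, -7.5, 0.0, 0.0, 0.0, 0.0196, -0.0287, -1.0, -7.5, 0.0, 0.0, 0.005, 0.0262, -0.0246, -1.0, -7.5, 0.0, 0.0, 0.005, 0.0291, -0.021, -1.0, -7.5, 0.0, 0.0, 0.005, 0.0316, -0.017, -1.0, -7.5, 0.0, 0.0, 0.005, 0.0336, -0.0127, -1.0, -7.5, 0.0, 0.0, 0.005, 0.035, -0.0082, -1.0, -7.5, 0.0, 0.0, 0.005, 0.0357, -0.0035, -1.0]
[-4.3, 0.0, 0.0, 0.03, 0.0379, 0.0125, -1.0, -4.3, 0.0, 0.0, 0.03, 0.0368, 0.0152, -1.0, -4.2, 0.0, 0.0, 0.03, 0.0356, 0.018, -1.0]
```

>>> carry_out --motion '[-4.5,0,0,-0.016,-0.041,-0.019,-1,-4.5,0,0,-0.016,-0.039,-0.022,-1,-4.4,0,0,-0.016,-0.037,-0.025,-1,-7,0,0,0,-0.028,-0.03,-1,-7,0,0,0,-0.024,-0.033,-1,-7,0,0,0,-0.02,-0.035,-1,-7,0,0,0,-0.016,-0.038,-1,-7,0,0,0,-0.011,-0.039,-1,-7.5,0,0,0,-0.002,-0.035,-1,-7.5,0,0,0,0.003,-0.035,-1]'

```text
time_s: 2.0
eef_pos: [0.2752, -0.1215, 0.2792]
eef_rot: [0.486, 0.515, 0.486, -0.512]
wrist_force: [0.4, 0.6, 0.5]
opening: 1.003
```

>>> carry_out --motion '[-7.5,0,0,0,0.007,-0.034,-1,-7.5,0,0,0,0.011,-0.033,-1,-7.5,0,0,0,0.016,-0.031,-1,-7.5,0,0,0,0.02,-0.029,-1,-7.5,0,0,0.005,0.026,-0.025,-1,-7.5,0,0,0.005,0.029,-0.021,-1,-7.5,0,0,0.005,0.032,-0.017,-1,-7.5,0,0,0.005,0.034,-0.013,-1,-7.5,0,0,0.005,0.035,-0.008,-1,-7.5,0,0,0.005,0.036,-0.004,-1]'

```text
time_s: 3.0
eef_pos: [0.3783, 0.2362, 0.2537]
eef_rot: [0.708, 0.092, 0.694, -0.091]
wrist_force: [0.4, -0.2, 0.5]
opening: 1.001
```

Run:
```python
from h import *
plan([((.474,.294,.16),82.8)],-1.0)
```

```text
t 3.0 pos [0.3783 0.2362 0.2537] yaw_y 75.18 xdown [ 0.02  -0.001 -1.   ] F [ 0.36 -0.19  0.53] open 1.001 q [ 0.296 -0.153  1.899 -0.007  1.377 -1.015]
[-2.5, 0.4, -0.1, 0.0318, 0.0267, 0.0253, -1.0, -2.6, 0.4, 0.0, 0.0316, 0.0256, 0.0266, -1.0, -2.5, 0.3, -0.1, 0.0315, 0.0243, 0.028, -1.0]
```

>>> carry_out --motion '[-2.5,0.4,-0.1,0.032,0.027,0.025,-1,-2.6,0.4,0,0.032,0.026,0.027,-1,-2.5,0.3,-0.1,0.031,0.024,0.028,-1,0,0,0,0,0,0,-1]'

```text
time_s: 3.4
eef_pos: [0.4769, 0.3029, 0.154]
eef_rot: [0.706, 0.038, 0.706, -0.039]
wrist_force: [-2.6, -0.2, -1.1]
opening: 1.0
```

Run:
```python
from h import *
p,r=state();H=np.array(ctrl.camera_params("wrist")["hand_eye"])
cv2.imwrite("pics/wrist1.png",ctrl.camera("wrist"))
for t in("stick_grip","stick_tip","tool_tray","push_stick"):
    for d in ctrl.landmark_of("wrist",t): print(t,round(d["conf"],2),np.round(p+r.apply((H@np.r_[d["point"],1])[:3]),4))
```

```text
t 3.4 pos [0.4769 0.3029 0.154 ] yaw_y 83.76 xdown [-0.001 -0.001 -1.   ] F [-2.56 -0.22 -1.15] open 1.0 q [ 0.356  0.241  1.701 -0.     1.202 -1.106]
stick_grip 0.82 [0.4744 0.297  0.0187]
stick_tip 0.58 [0.6199 0.2744 0.0216]
stick_tip 0.24 [0.7842 0.0359 0.0009]
tool_tray 0.68 [0.489  0.2861 0.0037]
push_stick 0.72 [0.4727 0.2954 0.0057]
```

View pics/wrist1.png

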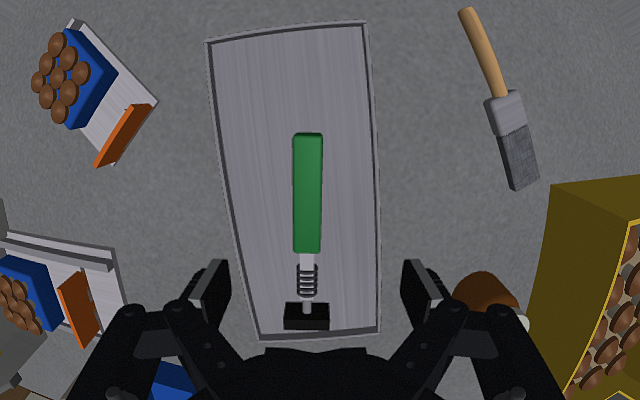

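The wrist view shows the green handle centred at (307,193) and the foot at (306,315). The stick is in line with the tool and about 7 mm to one side. Next I descend.

Run:
```python
from h import *
plan([((.474,.2955,.06),83.2),((.474,.2955,.010),83.2)],-0.3,step=.03)
```

```text
t 3.65 pos [0.4783 0.3028 0.1651] yaw_y 83.66 xdown [ 0.014  0.005 -1.   ] F [-0.54  0.43  0.68] open 1.0 q [ 0.355  0.219  1.703 -0.     1.205 -1.105]
[0.1, 0.2, -0.1, 0.0263, -0.0021, -0.0012, -0.3, 0.1, 0.2, -0.1, 0.0263, -0.0021, -0.0011, -0.3, 0.1, 0.2, -0.1, 0.0262, -0.002, -0.0011, -0.3, 0.2, 0.2, -0.1, 0.0263, -0.0019, -0.0009, -0.3, 0.0, 0.0, 0.0, 0.025, 0.0, 0.0, -0.3, 0.0, 0.0, 0.0, 0.025, 0.0, 0.0, -0.3]
```

>>> carry_out --motion '[0.1,0.2,-0.1,0.026,-0.002,-0.001,-0.3,0.1,0.2,-0.1,0.026,-0.002,-0.001,-0.3,0.1,0.2,-0.1,0.026,-0.002,-0.001,-0.3,0.1,0.2,-0.1,0.026,-0.002,-0.001,-0.3,0,0,0,0.01,0,0,-0.3,0,0,0,0.005,0,0,-0.3,0,0,0,0,0,0,-0.3]'

```text
time_s: 4.35
eef_pos: [0.4834, 0.2975, 0.0651]
eef_rot: [0.718, 0.048, 0.693, -0.038]
wrist_force: [0.4, 0.1, 0.5]
opening: 0.655
```

Run:
```python
from h import *
plan([((.474,.2955,.010),83.2)],-0.3,step=.012)
```

```text
t 4.35 pos [0.4834 0.2975 0.0651] yaw_y 83.09 xdown [ 0.036  0.012 -0.999] F [0.4  0.07 0.55] open 0.655 q [ 0.343  0.348  1.773 -0.     0.984 -1.107]
[0.0, 0.4, -0.2, 0.0109, -0.0008, -0.0022, -0.3, 0.0, 0.4, -0.2, 0.011, -0.0008, -0.0021, -0.3, 0.0, 0.4, -0.2, 0.011, -0.0007, -0.002, -0.3, -0.1, 0.4, -0.2, 0.011, -0.0007, -0.002, -0.3, 0.0, 0.3, -0.1, 0.0109, -0.0006, -0.0019, -0.3]
```

>>> carry_out --motion '[0,0.8,-0.4,0.011,-0.001,-0.003,-0.3,0,0.8,-0.4,0.011,-0.001,-0.003,-0.3,0,0.5,-0.2,0.011,0,-0.002,-0.3,0,0.4,0,0.011,0,-0.001,-0.3,0,0.2,0,0.005,0,0,-0.3,0,0,0,0,0,0,-0.3]'

```text
time_s: 4.95
eef_pos: [0.4765, 0.2979, 0.0152]
eef_rot: [0.701, 0.043, 0.71, -0.042]
wrist_force: [-0.1, 0.6, 0.5]
opening: 0.646
```

Run:
```python
from h import *
plan([((.474,.2955,.010),83.2)],-0.3,step=.012)
```

```text
t 4.95 pos [0.4765 0.2979 0.0152] yaw_y 83.09 xdown [-0.012  0.002 -1.   ] F [-0.09  0.59  0.5 ] open 0.646 q [ 0.344  0.447  1.76   0.007  0.945 -1.11 ]
[-0.1, -0.7, 0.0, 0.0052, -0.0026, -0.0021, -0.3]
```

>>> carry_out --motion '[0,-0.4,0,0.004,-0.002,-0.002,-0.3,0,0,0,0.002,-0.001,0,-0.3,0,0,0,0,0,0,0.3,0,0,0,0,0,0,1,0,0,0,0,0,0,1,0,0,0,0,0,0,1,0,0,0,0,0,0,1]'

```text
time_s: 5.65
eef_pos: [0.4741, 0.295, 0.0091]
eef_rot: [0.704, 0.043, 0.707, -0.042]
wrist_force: [-0.9, 0.1, -1.5]
opening: 0.298
```

Run:
```python
from h import *
plan([((.474,.2955,.16),83.2)],1.0,step=.03)
```

```text
t 5.65 pos [0.4741 0.295  0.0091] yaw_y 83.09 xdown [-0.004  0.001 -1.   ] F [-0.85  0.06 -1.51] open 0.298 q [ 0.343  0.448  1.775  0.003  0.922 -1.109]
[0.0, 0.0, 0.0, -0.0251, 0.0001, -0.0001, 1.0, 0.0, 0.0, 0.0, -0.0252, 0.0001, -0.0001, 1.0, 0.0, -0.1, 0.0, -0.0251, 0.0001, -0.0001, 1.0, 0.0, 0.0, 0.0, -0.0252, 0.0001, -0.0001, 1.0, -0.1, -0.1, 0.0, -0.0251, 0.0001, -0.0001, 1.0, 0.0, 0.0, 0.0, -0.0252, 0.0001, -0.0001, 1.0]
```

Gripped: 0.298 × 85 ≈ 25 mm, which matches the handle. Now I lift it.

>>> carry_out --motion '[0,0,0,-0.015,0,0,1,0,0,0,-0.025,0,0,1,0,0,0,-0.025,0,0,1,0,0,0,-0.025,0,0,1,0,0,0,-0.025,0,0,1,0,0,0,-0.015,0,0,1,0,0,0,0,0,0,1,0,0,0,0,0,0,1]'

```text
time_s: 6.45
eef_pos: [0.474, 0.2948, 0.1497]
eef_rot: [0.705, 0.043, 0.707, -0.042]
wrist_force: [-0.8, -0.9, -2.2]
opening: 0.3
```

Run:
```python
from h import *
p,r=state();H=np.array(ctrl.camera_params("wrist")["hand_eye"])
cv2.imwrite("pics/wrist2.png",ctrl.camera("wrist"))
for t in("stick_grip","stick_tip"):
    for d in ctrl.landmark_of("wrist",t): print(t,round(d["conf"],2),np.round((H@np.r_[d["point"],1])[:3],4),np.round(p+r.apply((H@np.r_[d["point"],1])[:3]),4))
for c in("side",):
  ctrl.camera(c)
  for t in ("stick_grip","stick_tip","carrier_push","sealer","carrier"):
    for d in ctrl.landmark_of(c,t)[:2]: print(c,t,round(d["conf"],2),np.round(w(c,d["point"]),4))
plan([((.57,.25,.16),40),((.64,.17,.16),-10.3)],1.0,step=.03)
```

```text
t 6.45 pos [0.474  0.2948 0.1497] yaw_y 83.1 xdown [-0.003  0.002 -1.   ] F [-0.83 -0.88 -2.18] open 0.3 q [ 0.342  0.232  1.721  0.003  1.191 -1.109]
stick_grip 0.81 [-0.0129  0.0017  0.0026] [0.4769 0.2961 0.1625]
side stick_grip 0.81 [0.4733 0.2944 0.1573]
side stick_grip 0.58 [0.2256 0.3285 0.0199]
side stick_tip 0.89 [0.623  0.2761 0.1595]
side stick_tip 0.65 [0.0929 0.2596 0.0156]
side carrier_push 0.71 [0.3961 0.1193 0.0209]
side sealer 0.74 [ 0.5664 -0.204   0.0045]
side sealer 0.45 [ 0.7874  0.1947 -0.0026]
side carrier 0.98 [ 0.5762 -0.1234  0.0079]
side carrier 0.6 [ 0.3339  0.0688 -0.0006]
t 6.9 pos [0.4737 0.2946 0.1484] yaw_y 83.09 xdown [-0.005  0.001 -1.   ] F [-0.73 -0.37 -0.66] open 0.294 q [ 0.342  0.234  1.721  0.003  1.191 -1.109]
[7.2, 0.0, 0.0, -0.002, -0.0054, 0.0168, 1.0, 7.2, -0.1, 0.0, -0.002, -0.0033, 0.0174, 1.0, 7.2, 0.0, 0.0, -0.002, -0.0011, 0.0177, 1.0, 7.2, -0.1, 0.0, -0.002, 0.0011, 0.0176, 1.0, 7.1, 0.0, 0.1, -0.002, 0.0033, 0.0174, 1.0, 7.2, -0.1, 0.0, -0.0019, 0.0055, 0.0168, 1.0, 8.4, 0.0, 0.0, 0.0, 0.0004, 0.0177, 1.0, 8.4, 0.0, 0.0, 0.0, 0.0029, 0.0175, 1.0, 8.4, 0.0, 0.0, 0.0, 0.0055, 0.0169, 1.0, 8.4, 0.0, 0.0, 0.0, 0.0079, 0.0159, 1.0]
[8.3, 0.0, 0.0, 0.0, 0.0101, 0.0145, 1.0, 8.4, 0.0, 0.0, 0.0, 0.012, 0.0129, 1.0]
```

View pics/wrist2.png

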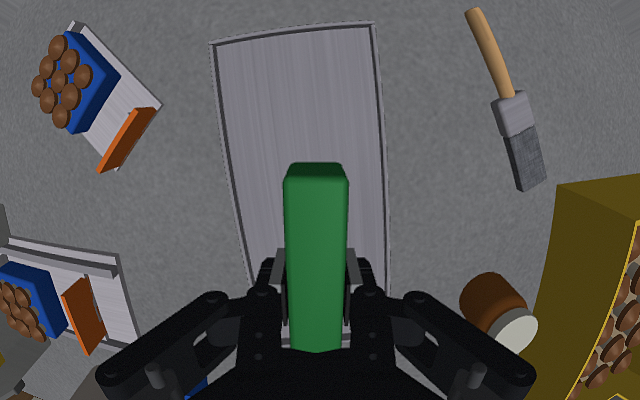

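The stick is held level and square, with the tip at about (0.623,0.276) as expected. Next I swing it round to the bed.

>>> carry_out --motion '[7.2,0,0,-0.002,-0.005,0.017,1,7.2,0,0,-0.002,-0.003,0.017,1,7.2,0,0,-0.002,-0.001,0.018,1,7.2,0,0,-0.002,0.001,0.018,1,7.1,0,0,-0.002,0.003,0.017,1,7.2,0,0,-0.002,0.006,0.017,1,8.4,0,0,0,0,0.018,1,8.4,0,0,0,0.003,0.018,1,8.4,0,0,0,0.006,0.017,1,8.4,0,0,0,0.008,0.016,1]'

```text
time_s: 7.9
eef_pos: [0.6184, 0.1924, 0.1555]
eef_rot: [0.515, 0.479, 0.521, -0.484]
wrist_force: [-0.1, -0.3, -1.6]
opening: 0.296
```

Run:
```python
from h import *
plan([((.64,.175,.13),-10.2),((.636,.163,.034),-10.2)],1.0,step=.02)
```

```text
t 7.9 pos [0.6184 0.1924 0.1555] yaw_y 4.16 xdown [-0.012  0.    -1.   ] F [-0.09 -0.25 -1.64] open 0.296 q [0.118 0.416 1.467 0.002 1.269 0.045]
[7.2, 0.0, 0.3, 0.0126, 0.0103, 0.0095, 1.0, 7.2, 0.0, 0.4, 0.0127, 0.0114, 0.0081, 1.0, 0.0, 0.0, 0.0, 0.0192, -0.0004, 0.0025, 1.0, 0.0, 0.0, 0.0, 0.0192, -0.0004, 0.0025, 1.0, 0.0, 0.0, 0.0, 0.0192, -0.0004, 0.0025, 1.0, 0.0, 0.0, 0.0, 0.0192, -0.0003, 0.0025, 1.0, 0.0, 0.0, 0.0, 0.0192, -0.0004, 0.0025, 1.0]
```

>>> carry_out --motion '[7.2,0,0.3,0.012,0.01,0.009,1,7.2,0,0.4,0.012,0.011,0.008,1,0,0,0,0.015,0,0.001,1,0,0,0,0.018,0,0.002,1,0,0,0,0.018,0,0.002,1,0,0,0,0.012,0,0.001,1,0,0,0,0.006,0,0,1,0,0,0,0,0,0,1]'

```text
time_s: 8.7
eef_pos: [0.638, 0.1678, 0.0548]
eef_rot: [-0.452, -0.542, -0.454, 0.544]
wrist_force: [0.5, -0.5, -2.5]
opening: 0.297
```

Run:
```python
from h import *
state()
for c in("side","top"):
  cv2.imwrite(f"pics/{c}1.png",ctrl.camera(c))
  for t in ("stick_grip","stick_tip","carrier_push","carrier","sealer"):
    for d in ctrl.landmark_of(c,t)[:3]: print(c,t,round(d["conf"],2),np.round(w(c,d["point"]),4))
a=cv2.imread("pics/side1.png")[100:300,200:480];b=cv2.imread("pics/top1.png")[100:300,260:540]
cv2.imwrite("pics/both1.png",cv2.resize(np.vstack([a,b]),None,fx=1.5,fy=1.5))
plan([((.636,.163,.032),-10.2)],1.0,step=.01)
```

```text
t 8.7 pos [0.638  0.1678 0.0548] yaw_y -10.34 xdown [-0.003 -0.    -1.   ] F [ 0.51 -0.53 -2.47] open 0.297 q [0.078 0.557 1.489 0.    1.098 0.258]
side stick_grip 0.73 [0.636  0.1648 0.0662]
side stick_grip 0.59 [0.2249 0.3318 0.021 ]
side stick_tip 0.85 [0.0909 0.2603 0.0182]
side stick_tip 0.69 [0.6153 0.0194 0.0672]
side carrier_push 0.85 [ 0.603  -0.0253  0.0379]
side carrier_push 0.59 [0.3936 0.1217 0.0207]
side carrier 0.66 [0.3347 0.0709 0.0012]
side carrier 0.63 [ 0.5797 -0.1253  0.0071]
side sealer 0.58 [ 0.5671 -0.2064  0.0037]
top stick_grip 0.97 [0.6375 0.1635 0.0684]
top stick_grip 0.93 [0.224  0.3273 0.0213]
top stick_tip 0.54 [0.6125 0.0176 0.0742]
top stick_tip 0.42 [0.0867 0.2584 0.016 ]
top carrier_push 0.56 [ 0.6055 -0.0255  0.0367]
top carrier 0.65 [ 0.5816 -0.1269  0.0119]
top carrier 0.61 [0.6383 0.1615 0.0678]
t 9.3 pos [0.6393 0.1675 0.0565] yaw_y -10.43 xdown [-0. -0. -1.] F [ 0.78  0.67 -2.12] open 0.293 q [ 0.077  0.556  1.488 -0.     1.099  0.259]
[-0.1, 0.0, 0.0, 0.0082, -0.0008, 0.0017, 1.0, -0.1, 0.0, 0.0, 0.0082, -0.0008, 0.0016, 1.0, 0.0, 0.0, 0.0, 0.0081, -0.0009, 0.0017, 1.0]
```

View pics/both1.png

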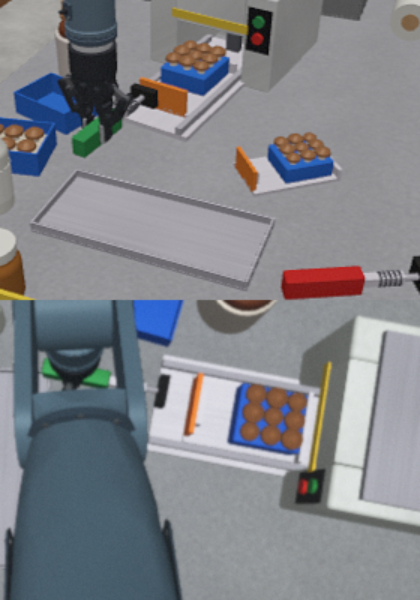

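Run:
```python
from h import *
for n,u,v,z in(("plate a",202,375,.065),("plate b",190,433,.065),("foot a",165,376,.083),("foot b",158,407,.083)):
    print(n,np.round(px("top",u/1.5+260,(v-300)/1.5+100,z),4))
```

```text
plate a [ 0.6433 -0.0414  0.065 ]
plate b [ 0.547  -0.0218  0.065 ]
foot a [0.6363 0.022  0.083 ]
foot b [0.5856 0.033  0.083 ]
```

>>> carry_out --motion '[0.1,0,0,0.008,-0.002,0.003,1,0.1,0,0,0.008,-0.002,0.002,1,0,0,0,0.006,0,0.003,1,0,0,0,0.002,0,0.003,1,0,0,0,0,0,0.005,1,0,0,0,0,0,0.005,1,0,0,0,0,0,0,1]'

```text
time_s: 10.0
eef_pos: [0.6299, 0.1453, 0.0292]
eef_rot: [-0.451, -0.544, -0.452, 0.545]
wrist_force: [1.0, 0.8, -1.1]
opening: 0.294
```

Run:
```python
from h import *
state()
ctrl.camera("side")
for t in ("stick_tip","carrier_push"):
    for d in ctrl.landmark_of("side",t)[:3]: print(t,round(d["conf"],2),np.round(w("side",d["point"]),4))
```

```text
t 10.0 pos [0.6299 0.1453 0.0292] yaw_y -10.66 xdown [-0.002 -0.    -1.   ] F [ 1.04  0.79 -1.11] open 0.294 q [ 0.044  0.569  1.533 -0.     1.042  0.23 ]
stick_tip 0.61 [0.0934 0.2616 0.0177]
stick_tip 0.57 [ 0.6009 -0.0052  0.0425]
carrier_push 0.63 [ 0.5999 -0.0272  0.0366]
carrier_push 0.56 [0.3965 0.1247 0.0188]
```

>>> carry_out --motion '[0,0,0,0,0,0.003,1,0,0,0,0,0,0.003,1,0,0,0,0,0,0.003,1,0,0,0,0,0,0.003,1,0,0,0,0,0,0.003,1,0,0,0,0,0,0.002,1,0,0,0,0,0,0.002,1,0,0,0,0,0,0.002,1]'

```text
time_s: 10.95
eef_pos: [0.6266, 0.1243, 0.0303]
eef_rot: [-0.452, -0.544, -0.452, 0.544]
wrist_force: [0.4, 0.0, -1.0]
opening: 0.296
```

>>> carry_out --motion '[0,0,0,0,0,0.002,1,0,0,0,0,0,0.002,1,0,0,0,0,0,0.002,1,0,0,0,0,0,0.002,1]'

```text
time_s: 11.35
eef_pos: [0.6256, 0.1175, 0.0308]
eef_rot: [0.452, 0.545, 0.452, -0.543]
wrist_force: [0.9, 3.1, -1.6]
opening: 0.292
```

>>> carry_out --motion '[0,0,0,0,0,0.002,1,0,0,0,0,0,0.003,1,0,0,0,0,0,0.003,1,0,0,0,0,0,0.003,1,0,0,0,0,0,0.003,1,0,0,0,0,0,0.003,1,0,0,0,0,0,0.003,1]'

```text
time_s: 12.05
eef_pos: [0.622, 0.0974, 0.0309]
eef_rot: [0.452, 0.545, 0.453, -0.542]
wrist_force: [1.1, 3.8, -3.2]
opening: 0.296
```

Run:
```python
from h import *
state()
ctrl.camera("side");ctrl.camera("top")
for c in("side","top"):
  for t in ("stick_tip","carrier_push","carrier"):
    for d in ctrl.landmark_of(c,t)[:3]: print(c,t,round(d["conf"],2),np.round(w(c,d["point"]),4))
```

```text
t 12.05 pos [0.622  0.0974 0.0309] yaw_y -10.49 xdown [ 0.003  0.004 -1.   ] F [ 1.06  3.77 -3.18] open 0.296 q [-0.035  0.533  1.585  0.004  1.02   0.146]
side stick_tip 0.77 [0.0951 0.2629 0.0197]
side stick_tip 0.74 [ 0.5949 -0.0497  0.0373]
side stick_tip 0.54 [ 0.5949 -0.0491  0.0448]
side carrier_push 0.66 [0.3953 0.1221 0.019 ]
side carrier_push 0.59 [ 0.5953 -0.0512  0.0362]
side carrier 0.98 [ 0.5747 -0.1472  0.0089]
side carrier 0.89 [ 0.3314  0.0701 -0.0035]
top stick_tip 0.77 [0.0876 0.261  0.0163]
top stick_tip 0.53 [ 0.5971 -0.0517  0.0457]
top carrier_push 0.8 [ 0.6012 -0.048   0.0395]
top carrier_push 0.51 [ 0.7903 -0.0983 -0.0014]
top carrier 0.56 [ 0.578  -0.1531  0.0116]
```

>>> carry_out --motion '[0,0,0,0,0,0.003,1,0,0,0,0,0,0.003,1,0,0,0,0,0,0.003,1,0,0,0,0,0,0.003,1,0,0,0,0,0,0.003,1,0,0,0,0,0,0.003,1,0,0,0,0,0,0.003,1,0,0,0,0,0,0.003,1,0,0,0,0,0,0.002,1]'

```text
time_s: 13.35
eef_pos: [0.6171, 0.0712, 0.031]
eef_rot: [0.452, 0.545, 0.453, -0.541]
wrist_force: [2.0, 4.0, -2.0]
opening: 0.296
```

>>> carry_out --motion '[0,0,0,0,0,0.002,1,0,0,0,0,0,0.002,1,0,0,0,0,0,0.001,1]'

```text
time_s: 13.65
eef_pos: [0.6161, 0.0656, 0.0309]
eef_rot: [0.452, 0.545, 0.453, -0.541]
wrist_force: [2.0, 4.1, -1.4]
opening: 0.294
```

Run:
```python
from h import *
state()
ctrl.camera("side");ctrl.camera("top")
for c in("side","top"):
  for t in ("stick_tip","carrier_push"):
    for d in ctrl.landmark_of(c,t)[:3]: print(c,t,round(d["conf"],2),np.round(w(c,d["point"]),4))
```

```text
t 13.65 pos [0.6161 0.0656 0.0309] yaw_y -10.46 xdown [ 0.003  0.005 -1.   ] F [ 2.    4.07 -1.41] open 0.294 q [-0.088  0.515  1.614  0.006  1.01   0.091]
side stick_tip 0.72 [ 0.5907 -0.0822  0.0467]
side stick_tip 0.7 [0.634  0.4885 0.0039]
side stick_tip 0.62 [0.0916 0.2608 0.0171]
side carrier_push 0.76 [0.3953 0.1209 0.0219]
side carrier_push 0.66 [ 0.591  -0.0845  0.0374]
side carrier_push 0.48 [ 0.7462  0.3282 -0.0021]
top stick_tip 0.68 [0.0869 0.2621 0.0141]
top carrier_push 0.96 [ 0.595  -0.0774  0.0393]
top carrier_push 0.49 [ 0.3959  0.5042 -0.0039]
top carrier_push 0.46 [0.4038 0.1219 0.0221]
```

>>> carry_out --motion '[0,0,0,0,0,0.001,1,0,0,0,0,0,0.001,1,0,0,0,0,0,0.001,1,0,0,0,0,0,0.001,1,0,0,0,0,0,0.001,1,0,0,0,0,0,0.001,1]'

```text
time_s: 14.55
eef_pos: [0.615, 0.0601, 0.031]
eef_rot: [0.452, 0.545, 0.453, -0.541]
wrist_force: [1.5, 4.9, -0.8]
opening: 0.295
```

>>> carry_out --motion '[0,0,0,0,0,0.001,1,0,0,0,0,0,0.001,1,0,0,0,0,0,0.001,1,0,0,0,0,0,0.001,1,0,0,0,0,0,0.001,1]'

```text
time_s: 15.05
eef_pos: [0.614, 0.0547, 0.0309]
eef_rot: [0.452, 0.545, 0.453, -0.541]
wrist_force: [1.3, 4.3, -1.6]
opening: 0.293
```

>>> carry_out --motion '[0,0,0,0,0,0.001,1,0,0,0,0,0,0.001,1,0,0,0,0,0,0.001,1,0,0,0,0,0,0.001,1,0,0,0,0,0,0.001,1]'

```text
time_s: 15.55
eef_pos: [0.613, 0.0494, 0.0309]
eef_rot: [0.452, 0.545, 0.453, -0.541]
wrist_force: [1.3, 4.1, -0.6]
opening: 0.296
```

>>> carry_out --motion '[0,0,0,0,0,0.001,1,0,0,0,0,0,0.001,1,0,0,0,0,0,0.001,1,0,0,0,0,0,0.001,1,0,0,0,0,0,0.001,1]'

```text
time_s: 16.05
eef_pos: [0.612, 0.044, 0.0309]
eef_rot: [0.452, 0.545, 0.453, -0.541]
wrist_force: [1.4, 4.3, -1.1]
opening: 0.296
```

>>> carry_out --motion '[0,0,0,0,0,0.001,1,0,0,0,0,0,0.001,1,0,0,0,0,0,0.001,1,0,0,0,0,0,0.001,1,0,0,0,0,0,0.001,1]'

```text
time_s: 16.55
eef_pos: [0.6111, 0.0387, 0.0309]
eef_rot: [0.452, 0.545, 0.453, -0.541]
wrist_force: [1.0, 4.3, -1.1]
opening: 0.295
```

>>> carry_out --motion '[0,0,0,0,0,0.001,1,0,0,0,0,0,0.001,1,0,0,0,0,0,0.001,1,0,0,0,0,0,0.001,1,0,0,0,0,0,0.001,1]'

```text
time_s: 17.05
eef_pos: [0.6101, 0.0333, 0.0309]
eef_rot: [0.452, 0.545, 0.453, -0.541]
wrist_force: [2.5, 4.3, -0.9]
opening: 0.297
```

>>> carry_out --motion '[0,0,0,0,0,0.001,1,0,0,0,0,0,0.001,1,0,0,0,0,0,0.001,1,0,0,0,0,0,0.001,1,0,0,0,0,0,0.001,1]'

```text
time_s: 17.55
eef_pos: [0.6091, 0.028, 0.0309]
eef_rot: [0.452, 0.545, 0.453, -0.541]
wrist_force: [1.3, 4.7, -0.3]
opening: 0.292
```

>>> carry_out --motion '[0,0,0,0,0,0.001,1,0,0,0,0,0,0.001,1,0,0,0,0,0,0.001,1,0,0,0,0,0,0.001,1,0,0,0,0,0,0.001,1]'

```text
time_s: 18.05
eef_pos: [0.6081, 0.0227, 0.0309]
eef_rot: [0.452, 0.545, 0.453, -0.541]
wrist_force: [2.5, 5.5, 0.5]
opening: 0.299
```

>>> carry_out --motion '[0,0,0,0,0,0.001,1,0,0,0,0,0,0.001,1]'

```text
time_s: 18.25
eef_pos: [0.6078, 0.0214, 0.031]
eef_rot: [0.452, 0.546, 0.454, -0.541]
wrist_force: [0.7, 8.2, 0.1]
opening: 0.294
```

Force is rising (8.2 N) and the tool moved only 1.3 mm of the 2 mm commanded, so this looks like the stop. One more gentle probe.

>>> carry_out --motion '[0,0,0,0,0,0.001,1,0,0,0,0,0,0.001,1]'

```text
time_s: 18.45
eef_pos: [0.6077, 0.021, 0.0312]
eef_rot: [0.451, 0.547, 0.454, -0.54]
wrist_force: [2.7, 9.3, -0.9]
opening: 0.297
```

Run:
```python
from h import *
state()
ctrl.camera("side");ctrl.camera("top")
for c in("side","top"):
  for t in ("stick_tip","carrier_push"):
    for d in ctrl.landmark_of(c,t)[:3]: print(c,t,round(d["conf"],2),np.round(w(c,d["point"]),4))
state()
```

```text
t 18.45 pos [0.6077 0.021  0.0312] yaw_y -10.4 xdown [ 0.005  0.009 -1.   ] F [ 2.66  9.29 -0.93] open 0.297 q [-0.166  0.494  1.646  0.012  0.999  0.01 ]
side stick_tip 0.61 [0.0929 0.2595 0.0187]
side stick_tip 0.52 [ 0.582  -0.1234  0.0435]
side stick_tip 0.28 [ 0.7783  0.0374 -0.0018]
side carrier_push 0.92 [ 0.5799 -0.1273  0.0387]
side carrier_push 0.83 [0.3944 0.1209 0.0187]
top stick_tip 0.52 [0.087  0.2619 0.0176]
top carrier_push 0.95 [0.404  0.1194 0.0201]
t 18.75 pos [0.6077 0.021  0.0311] yaw_y -10.39 xdown [ 0.005  0.009 -1.   ] F [ 1.85  8.96 -0.07] open 0.294 q [-0.166  0.494  1.646  0.011  0.999  0.01 ]
```

>>> carry_out --motion '[0,0,0,0,0,0.002,1,0,0,0,0,0,0.002,1]'

```text
time_s: 18.95
eef_pos: [0.6073, 0.0197, 0.0314]
eef_rot: [0.451, 0.547, 0.455, -0.539]
wrist_force: [2.4, 12.0, 0.6]
opening: 0.297
```

The slope is exactly the spring's 2 N/mm, so the carrier is against a rigid stop at about 12 N. Now I back off straight, then lift.

>>> carry_out --motion '[0,0,0,0,0,-0.003,1,0,0,0,0,0,-0.005,1,0,0,0,0,0,-0.01,1,0,0,0,0,0,-0.015,1,0,0,0,0,0,-0.02,1,0,0,0,0,0,-0.02,1,0,0,0,-0.01,0,-0.02,1,0,0,0,-0.02,0,-0.015,1,0,0,0,-0.025,0,-0.01,1,0,0,0,-0.025,0,-0.005,1]'

```text
time_s: 19.95
eef_pos: [0.6246, 0.1463, 0.1079]
eef_rot: [-0.447, -0.543, -0.457, 0.545]
wrist_force: [0.9, -0.4, -1.7]
opening: 0.291
```

Run:
```python
from h import *
p,r=state()
cv2.imwrite("pics/side2.png",ctrl.camera("side"))
for t in ("stick_grip","stick_tip","carrier_push"):
    for d in ctrl.landmark_of("side",t)[:3]: print(t,round(d["conf"],2),np.round(w("side",d["point"]),4))
plan([((.6,.19,.16),30),((.482,.293,.14),84.5)],1.0,step=.035)
```

```text
t 19.95 pos [0.6246 0.1463 0.1079] yaw_y -10.53 xdown [-0.01   0.008 -1.   ] F [ 0.9  -0.44 -1.71] open 0.291 q [0.041 0.457 1.516 0.009 1.179 0.221]
stick_grip 0.8 [0.2231 0.3278 0.0201]
stick_grip 0.62 [0.6232 0.1421 0.119 ]
stick_tip 0.64 [ 0.5982 -0.0064  0.1193]
stick_tip 0.62 [0.0939 0.259  0.0169]
carrier_push 0.72 [ 0.5823 -0.1224  0.0353]
carrier_push 0.55 [0.3958 0.1207 0.0189]
t 20.15 pos [0.6252 0.1448 0.1075] yaw_y -10.56 xdown [-0.008  0.008 -1.   ] F [ 0.1  -0.39 -2.31] open 0.293 q [0.039 0.456 1.517 0.009 1.176 0.22 ]
[-8.1, -0.1, 0.1, -0.0104, -0.0067, -0.008, 1.0, -8.1, -0.1, 0.1, -0.0104, -0.0055, -0.0089, 1.0, -8.1, -0.1, 0.1, -0.0104, -0.0042, -0.0095, 1.0, -8.1, -0.1, 0.0, -0.0105, -0.0028, -0.01, 1.0, -8.2, -0.1, 0.1, -0.0105, -0.0013, -0.0103, 1.0, -7.8, 0.0, 0.0, 0.0029, -0.0072, -0.0212, 1.0, -7.8, 0.0, 0.0, 0.0029, -0.0043, -0.022, 1.0, -7.8, 0.0, 0.0, 0.0029, -0.0013, -0.0223, 1.0, -7.8, 0.0, 0.0, 0.0028, 0.0018, -0.0223, 1.0, -7.8, 0.0, 0.0, 0.0029, 0.0048, -0.0219, 1.0]
[-7.7, 0.0, 0.0, 0.0028, 0.0077, -0.021, 1.0, -7.8, 0.0, 0.0, 0.0029, 0.0104, -0.0198, 1.0]
```

>>> carry_out --motion '[-8.1,0,0,-0.01,-0.007,-0.008,1,-8.1,0,0,-0.01,-0.006,-0.009,1,-8.1,0,0,-0.01,-0.004,-0.01,1,-8.1,0,0,-0.01,-0.003,-0.01,1,-8.2,0,0,-0.01,-0.001,-0.01,1,-7.8,0,0,0.003,-0.007,-0.021,1,-7.8,0,0,0.003,-0.004,-0.022,1,-7.8,0,0,0.003,-0.001,-0.022,1,-7.8,0,0,0.003,0.002,-0.022,1,-7.8,0,0,0.003,0.005,-0.022,1]'

```text
time_s: 21.15
eef_pos: [0.5003, 0.2555, 0.1235]
eef_rot: [0.683, 0.112, 0.712, -0.117]
wrist_force: [0.4, 0.1, -1.9]
opening: 0.293
```

Run:
```python
from h import *
plan([((.480,.292,.10),84.5),((.480,.292,.045),84.5)],1.0,step=.02)
```

```text
t 21.15 pos [0.5003 0.2555 0.1235] yaw_y 71.39 xdown [-0.042 -0.    -0.999] F [ 0.35  0.08 -1.91] open 0.293 q [ 0.255  0.297  1.7    0.011  1.186 -0.995]
[-4.4, -0.8, 0.2, 0.0081, 0.0095, -0.01, 1.0, -4.4, -0.8, 0.2, 0.008, 0.0102, -0.0093, 1.0, -4.3, -0.7, 0.1, 0.0079, 0.0108, -0.0086, 1.0, 0.0, 0.0, 0.0, 0.0183, 0.0, 0.0, 1.0, 0.0, 0.0, 0.0, 0.0184, 0.0, 0.0, 1.0, 0.0, 0.0, 0.0, 0.0183, 0.0, 0.0, 1.0]
```

>>> carry_out --motion '[-4.4,-0.9,0.2,0.008,0.009,-0.01,1,-4.4,-0.8,0.2,0.008,0.01,-0.009,1,-4.3,-0.7,0.1,0.008,0.011,-0.009,1,0,0,0,0.012,0,0,1,0,0,0,0.014,0,0,1,0,0,0,0.014,0,0,1,0,0,0,0.008,0,0,1,0,0,0,0,0,0,1]'

```text
time_s: 21.95
eef_pos: [0.4687, 0.2865, 0.0344]
eef_rot: [0.7, 0.029, 0.713, -0.036]
wrist_force: [-1.3, -0.3, -2.1]
opening: 0.29
```

Run:
```python
from h import *
plan([((.480,.292,.010),84.5)],1.0,step=.01)
ctrl.camera("side")
for t in ("stick_grip","stick_tip","tool_tray"):
    for d in ctrl.landmark_of("side",t)[:3]: print(t,round(d["conf"],2),np.round(w("side",d["point"]),4))
```

```text
t 21.95 pos [0.4687 0.2865 0.0344] yaw_y 84.77 xdown [-0.019 -0.009 -1.   ] F [-1.25 -0.28 -2.08] open 0.29 q [ 0.334  0.398  1.78  -0.003  0.984 -1.144]
[0.1, -0.3, 0.2, 0.0081, 0.0023, 0.0037, 1.0, 0.1, -0.4, 0.2, 0.0081, 0.0022, 0.0037, 1.0, 0.1, -0.3, 0.2, 0.0081, 0.0023, 0.0036, 1.0]
stick_grip 0.69 [0.4682 0.2826 0.0452]
stick_grip 0.64 [0.2221 0.3358 0.021 ]
stick_tip 0.9 [0.0955 0.2637 0.0197]
stick_tip 0.7 [0.6215 0.2735 0.047 ]
tool_tray 0.9 [ 0.4865  0.2879 -0.0005]
```

>>> carry_out --motion '[0,-0.5,0.3,0.006,0.002,0.004,1,0,-0.5,0.3,0.006,0.002,0.003,1,0,-0.3,0.1,0.006,0.001,0.002,1,0,0,0,0.004,0,0,1,0,0,0,0,0,0,1]'

```text
time_s: 22.65
eef_pos: [0.4825, 0.2927, 0.0153]
eef_rot: [0.712, 0.034, 0.701, -0.03]
wrist_force: [-0.6, 0.5, -1.8]
opening: 0.298
```

Run:
```python
from h import *
plan([((.480,.290,.0095),84.5)],1.0,step=.01)
```

```text
t 22.65 pos [0.4825 0.2927 0.0153] yaw_y 84.82 xdown [ 0.015  0.005 -1.   ] F [-0.56  0.53 -1.8 ] open 0.298 q [ 3.350e-01  4.370e-01  1.774e+00 -1.000e-03  9.140e-01 -1.145e+00]
[0.3, 0.9, -0.4, 0.0058, -0.003, -0.0024, 1.0]
```

>>> carry_out --motion '[0,0.5,-0.2,0.003,0,0,1,0,0.3,-0.1,0.002,0,0,1,0,0,0,0,0,0,1]'

```text
time_s: 22.95
eef_pos: [0.4824, 0.2928, 0.0098]
eef_rot: [0.706, 0.032, 0.707, -0.032]
wrist_force: [-0.7, 0.3, -1.6]
opening: 0.292
```

Run:
```python
from h import *
plan([((.480,.290,.0095),84.5)],1.0,step=.01)
```

```text
t 22.95 pos [0.4824 0.2928 0.0098] yaw_y 84.83 xdown [-0.001  0.    -1.   ] F [-0.69  0.31 -1.55] open 0.292 q [ 3.350e-01  4.560e-01  1.762e+00  1.000e-03  9.250e-01 -1.146e+00]
[0.3, 0.0, 0.0, 0.0003, -0.003, -0.0022, 1.0]
```

Level and at pick height (within 0.7 mm). I open partway, then raise the gripper.

>>> carry_out --motion '[0,0,0,0.001,0,0,1,0,0,0,0,0,0,0,0,0,0,0,0,0,-0.3,0,0,0,0,0,0,-0.3,0,0,0,0,0,0,-0.3,0,0,0,-0.01,0,0,-0.3,0,0,0,-0.025,0,0,-0.3,0,0,0,-0.04,0,0,-0.3,0,0,0,-0.04,0,0,-0.3,0,0,0,-0.03,0,0,-0.3]'

```text
time_s: 23.95
eef_pos: [0.4798, 0.2917, 0.157]
eef_rot: [0.704, 0.031, 0.709, -0.033]
wrist_force: [0.1, 0.2, -0.6]
opening: 0.653
```

>>> carry_out --motion '[0,0,0,-0.03,0,-0.03,-0.3,0,0,0,-0.02,0,-0.04,-0.3,0,0,0,0,0,-0.04,-0.3,0,0,0,0,0,0,-0.3]'

```text
time_s: 24.35
eef_pos: [0.3714, 0.3029, 0.2192]
eef_rot: [0.709, 0.034, 0.704, -0.031]
wrist_force: [-0.1, -1.1, -1.3]
opening: 0.648
```

Run:
```python
from h import *
state()
for c in("side","top"):
  cv2.imwrite(f"pics/{c}3.png",ctrl.camera(c))
  for t in ("stick_grip","stick_tip","tool_tray","carrier_push","carrier"):
    for d in ctrl.landmark_of(c,t)[:2]: print(c,t,round(d["conf"],2),np.round(w(c,d["point"]),4))
```

```text
t 24.35 pos [0.3714 0.3029 0.2192] yaw_y 84.7 xdown [ 0.007  0.004 -1.   ] F [-0.12 -1.09 -1.33] open 0.648 q [ 4.350e-01 -3.200e-02  1.859e+00  1.000e-03  1.306e+00 -1.043e+00]
side stick_grip 0.7 [0.2255 0.3325 0.0244]
side stick_grip 0.66 [ 0.7748  0.0376 -0.0011]
side stick_tip 0.9 [0.0898 0.2617 0.0175]
side stick_tip 0.58 [0.6338 0.2768 0.022 ]
side tool_tray 0.88 [4.899e-01 2.903e-01 2.000e-04]
side carrier_push 0.74 [0.3939 0.1217 0.0191]
side carrier_push 0.72 [ 0.5822 -0.1242  0.0382]
side carrier 0.73 [0.3336 0.0727 0.0004]
side carrier 0.6 [ 0.563  -0.2224  0.0098]
top stick_grip 0.62 [0.4848 0.2899 0.0181]
top stick_tip 0.44 [0.6338 0.2785 0.0231]
top tool_tray 0.59 [ 0.4909  0.2861 -0.0005]
top carrier_push 0.72 [0.4046 0.1208 0.02  ]
top carrier_push 0.71 [ 0.5893 -0.1209  0.0386]
top carrier 0.75 [0.3364 0.0661 0.0011]
top carrier 0.7 [ 0.5629 -0.2258  0.0107]
```

View pics/side3.png

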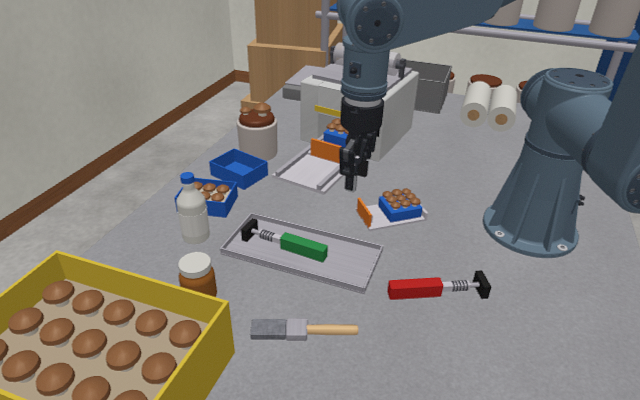

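The stick lies flat in its tray (handle 303,247), the carrier's orange end still protrudes from the mouth (325,150), and the bystanders are where they were. I'm handing in.

```bash
python3 -c "
from h import *
state();print(ctrl.hand_in())"
```

```text
t 24.95 pos [0.3753 0.3023 0.2177] yaw_y 84.52 xdown [ 0.006  0.003 -1.   ] F [-0.34  0.47 -0.45] open 0.648 q [ 0.431 -0.023  1.854  0.     1.304 -1.044]
the job is handed in; nothing more can be done
None
```

I pushed the large carrier home with the green stick, laid the stick flat back in its tray, and handed the job in at about 25 s. No verdict came back.

- **Carrier:** It slid at a steady 4–5 N. The force then rose to about 12 N at 2 N/mm, which is the foot's own spring rate, so the carrier was against a rigid stop. About 80 mm of it still sticks out of the mouth, within the expected 60–115 mm. The camera readings from just before I backed off and at the end agree to about 4 mm. That is coarser than the 2 mm limit, so "home" rests on the force reading.
- **Stick:** The last top-camera readings put the grip at tray-frame x about -0.006 m and the tip at about 0.143 m. Heights were about 0.018 m and 0.023 m, so it lies flat and inside the limits. The side camera did not find the green handle in the final check because it reported other objects instead, but the stick shows lying in the tray in that picture.
- **Bystanders:** They look unmoved in the last side picture; I did not measure them. The gripper was open and about 0.2 m above the bench, touching nothing.

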